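# Book a slide cassette into the slide scanner

## Task

Take the cordless code reader from its cradle and point its window squarely at the centre of the barcode label on the slide cassette, about 7 cm away, holding it steady there for a good second. Then lay the reader back in its cradle as it was, and after that push the cassette gently into the slide scanner until it is fully home, with its flange against the front of the machine. Leave everything else on the bench as it stands.

Things in the scene. Friction and masses are not known exactly. Their poses are not given: they have to be found in the camera images.
- reader: cordless code reader: grey handle 150 x 32 x 28 mm (x, y, z), black head 46 mm wide bent 30 deg down at its front. Origin under the handle's middle, x towards the head, z up. Handle spans x = -75..75 mm; head reaches x = 120 mm and 15 mm below the handle. 0.14 to 0.28 kg, centre of mass near x = 17 mm; grip the handle across y between the saddles, at x = -25..25 mm
- window: the reader's dark window on the end of its head, 36 x 22 mm, fixed to the reader at (112, 0, -1) mm in the reader's frame. Origin at its centre; its z axis points out along the line of sight, that is 30 degrees below the reader's x axis; y is the reader's y
- cradle: fixed aluminium cradle: base plate 170 x 100 x 10 mm, two saddles 12 mm thick at x = -55 and 52 mm that carry the handle's underside 45 mm above the table; their flared prongs (41 mm apart at the bottom, 47 at the top) rise to 67 mm. Origin under the base's centre, x along the resting reader towards its head
- seat (a point): point on the cradle where the reader's origin rests (45 mm above the table)
- nose_rest (a point): point on the cradle where the centre of the reader's window is when it rests
- label: white barcode label 50 x 32 mm on the sloping end of the cassette. Origin at its centre; z is its outward normal, 52 degrees above the horizontal, leaning out from the machine's front; y runs along the long side, level
- cassette (a joint): slide of the cassette into the scanner, m: 0 fully out, 0.09 fully home (flange against the machine's front); starts between 0 and 0.03; needs about 2 to 3 N and stays where it is left
- push_face (a point): centre of the cassette's upright outer end face, 70 mm wide, 32 mm high (31 to 63 mm above the table), below the label; moves with the cassette. Above it the label slope rises to 98 mm within 45 mm inward; a flange 112 mm wide, 8 mm thick, 103 mm high, begins 65 mm inward
- scanner: the fixed white slide scanner: front faces its -x, cassette goes in along its +x. Origin under its centre; front face at x = -170 mm, 300 mm wide; front section 118 mm high, the main housing behind x = -70 mm 190 mm high (to x = 170 mm). A loading shelf 112 mm wide reaches out to x = -325 mm, its top 30 mm above the table
- media_bottle: bystander, not to be disturbed: amber glass bottle, white cap, 60 mm across, 110 mm tall; origin under its centre
- beaker: bystander, not to be disturbed: open glass beaker, 70 mm across, 85 mm tall; origin under its centre
- dishes: bystander, not to be disturbed: stack of three clear round dishes, 90 mm across, 47 mm tall; origin under its centre
- slide_box: bystander, not to be disturbed: closed cardboard box, 85 x 170 x 32 mm tall; origin under its centre
- tip_box: bystander, not to be disturbed: grey box with a clear lid, 120 x 85 x 70 mm tall; origin under its centre
- marker: bystander, not to be disturbed: pen with a black cap lying along its x axis, 135 mm long, 15 mm thick; origin under the pen 45 mm from its tail
- tray: bystander, not to be disturbed: empty shallow steel tray, 140 x 100 x 20 mm tall; origin under its centre
There are look-alikes about, which are no part of the job. There is more than one size of the reader; the job needs the largest.

How it is judged:
On the way, in this order (a step that is already met when the one before it is completed fails the run):
1. the line of sight passes within 12 mm of the label centre in each direction, window 40 to 110 mm away, square within 0.30 rad, steady (below 20 mm/s, 0.15 rad/s) for 1 s (x of label in the frame of window between -0.012 and 0.012 m and y of label in the frame of window between -0.012 and 0.012 m and z of label in the frame of window between 0.04 and 0.11 m and angle between the z axis of window and the z axis of label, either way round below 0.3 rad and linear speed of reader below 0.02 m/s and angular speed of reader below 0.15 rad/s), for 1 s.
2. the reader lies back in its cradle, released (distance between reader and seat below 0.012 m and distance between window and nose_rest below 0.015 m and angle between reader's own z axis and vertical below 0.12 rad and linear speed of reader below 0.02 m/s and contact force between reader and the fingers below 0.1 N), for 0.2 s.
3. the cassette is fully home (value of joint cassette above 0.086 m), for 0.2 s.
At the end, for the whole second after the job is handed in: The reader rests in its cradle, head the same way as before (origin within 12 mm of the seat, window within 15 mm of its rest, upright within 0.12 rad), released and still, and the cassette is at rest fully home (slide above 86 mm of 90) (all of step 2 and value of joint cassette above 0.086 m and velocity of joint cassette below 0.01 m/s); the robot touches nothing.
It fails at once if the cassette is pushed faster than 0.25 m/s (velocity of joint cassette above 0.25 m/s).
It fails at once if a bystander is moved by more than 30 mm or tipped over (distance of any of media_bottle, beaker, dishes, slide_box, tip_box, marker, tray from where it was at the start of the episode above 0.03 m or angle between any of media_bottle, beaker, dishes, slide_box, tip_box, marker, tray's own z axis and vertical above 0.5 rad).
It also fails if it takes over 61 s, if anything falls off the work surface, if the arm or the gripper's body presses on something with over 40 N, if the wrist force passes 120 N, or if a joint passes its speed limit or range.

## Robot

A 7-joint arm with a two-finger parallel gripper is mounted at the origin on the work surface. World frame = base frame: x ahead of the robot, y to its left, z up, the work surface at z = 0. Lengths are in m, angles in rad, forces in N, time in s.
With the tool pointing down it reaches from about 0.425 to 0.95 m from the base axis. Payload 16.7 kg.
Tool frame: the origin (TCP) lies at the very end of the fingers, on their centre line; the grasp point (between the pads) lies 19 mm behind it; z points along the fingers, y is the direction in which the jaws open and shut (so a half turn about z gives the same grasp; the last joint's range is limited). The gripper opens to 94 mm and grips with 3 to 60 N. Pads are 16 mm wide; open, the fingers measure 119 mm over their backs; the gripper's body (75 mm by 177 mm) begins 78 mm behind the grasp point.
Start: joints at [-1.323, 0.426, 0.074, 1.606, -0.034, 1.111, -0.067], TCP at [0.261, 0.622, 0.205] pointing down, gripper open.
Joint ranges: [-2.85, 2.85], [-0.5, 2.14], [-1.23, 1.37], [0.21, 2.46], [-1.02, 4.16], [0.16, 2.05], [-2.73, 2.73]. Speed limits (rad/s): [1.89, 1.89, 2.39, 2.39, 3.01, 3.01, 3.01].

## Interface

Orientations are given as a unit quaternion [x, y, z, w].
In Python, from station import arm gives the robot as it stands. The module is installed in compiled form; this text tells all that it offers. Calls block until the motion is done:
- arm.move_ptp(position, orientation): joint-space move of the TCP to a pose.
- arm.move_linear(position, orientation=None, v=0.15, contact_N=None): straight line of the TCP; orientation=None keeps the orientation; v is the mean speed in m/s. With contact_N (N) it stops when the force on the tool has changed by that much, and returns True; else False.
- arm.goto_joints(angles): joint-space move.
- arm.grip(opening, f_grip=None): finger opening in m; f_grip is the grip in N (None keeps the last); returns when the fingers have stopped.
- arm.wait(seconds).
- arm.ik(position, orientation): joint angles nearest the present ones, or None.
- arm.get_obs(): the state.
- arm.snapshot(name): name is "scene" or "top"; returns a dict with "image" (480x640x3 uint8, red, green, blue), "range_z" (480x640 float32, m along the optical axis (not along the pixel's ray), 0 where there is no reading), "vfov" (degrees; the focal length in pixels is half the picture's height over the tangent of half this angle, whatever the lens; pixels are square), "cx", "cy" (the principal point, pixels), "R" (3x3) and "t" (3): a world point X has camera coordinates R X + t. Camera axes: x right, y down, z forward; pixel columns grow to the right and rows downward; lengths in m; the calibration is good to about 2 mm. A picture is of the moment at which its call begins.
A pose or a line that the arm cannot do raises arm.PlanningError and nothing moves.
- arm.sign_off(): hands the job in, once; it reports no verdict.
Trained networks look in the newest picture that a camera, given by its name, has taken for a name from the list of things; names that differ only in an ending like _2 or _b are one class to them, and where a whole thing is asked for, a point or a joint stands for the part that bears it (a point fixed in the world has none). Each returns a list of dicts, best first, with "p" (0 to 1); they miss things now and then, are a little off and sometimes report something else, mostly with a low value. They report only what shows in the picture. A call takes as long as a camera call. They do not tell look-alikes from the thing itself.
- arm.recognise(label, camera): "box" ([centre column, centre row, width, height] in pixels, round what is visible of it).
- arm.silhouettes(label, camera): "pixels" (480x640 bool, what is visible of it) and "box" ([centre column, centre row, width, height] in pixels, round what is visible of it).
The state is a dict: "time_s": time; "joint_positions": joint angles; "qd": joint speeds; "joint_torque": joint torques, N m; "tcp_pos": TCP position; "ee_rot": TCP orientation; "wrist_force": force on the tool from outside, world axes, zero at the start; "moment": the same for the moment, N m; "width": finger opening in m.
Only numpy, scipy, OpenCV 4.12 (cv2) and the standard library are available. Lean on these libraries where they do the work, as an engineer would, in place of code of your own. Each camera call takes 0.05 s, during which the arm holds its last target. There are 200 camera calls.

## Working session

There is one attempt and no reset: what is moved stays moved. The work goes in short steps, each a Python script; the robot and the scene stay as the last script left them, time stands still between calls to the robot, and variables do not carry over. Pictures are saved under pics/ and viewed, about 8 in all and at most 12, crops included, and the job is handed in when it is done.

```bash
mkdir -p pics
cat > h.py <<'E'
import numpy as np, cv2
from station import arm
def cloud(s):
    h,w=s["range_z"].shape; f=h/2/np.tan(np.radians(s["vfov"])/2)
    v,u=np.mgrid[:h,:w]; z=s["range_z"]
    P=np.stack([(u-s["cx"])/f*z,(v-s["cy"])/f*z,z],-1)
    X=(P-s["t"])@s["R"]; X[z==0]=np.nan
    return X
def save(n,im): cv2.imwrite(f"pics/{n}.png",cv2.cvtColor(im,cv2.COLOR_RGB2BGR))
E
python3 - <<'E'
from h import *
np.set_printoptions(precision=3,suppress=True)
for c in ["scene","top"]:
    s=arm.snapshot(c); save(c+"0",s["image"]); X=cloud(s)
    np.savez(f"{c}0.npz",X=X,im=s["image"])
    print(c,"cam at",-s["R"].T@s["t"],s["vfov"])
    for n in ["reader","window","cradle","label","cassette","scanner","media_bottle","beaker","dishes","slide_box","tip_box","marker","tray"]:
        for d in arm.silhouettes(n,c):
            if d["p"]<.2: continue
            Q=X[d["pixels"]]; Q=Q[~np.isnan(Q[:,0])]
            print(n,round(d["p"],2),np.round(d["box"]),len(Q),"med",np.median(Q,0) if len(Q) else None,"lo",np.percentile(Q,3,0) if len(Q) else None,"hi",np.percentile(Q,97,0) if len(Q) else None)
E
```

```text
scene cam at [ 0.93  -0.467  1.025] 53.21352692260018
reader 0.96 [316. 223.  14.  47.] 441 med [0.519 0.011 0.024] lo [ 0.461 -0.025  0.   ] hi [0.556 0.06  0.034]
reader 0.91 [180. 258.  57.  26.] 573 med [ 0.337 -0.27   0.023] lo [ 0.276 -0.305  0.006] hi [ 0.389 -0.241  0.033]
reader 0.88 [249. 277.  84.  60.] 1492 med [ 0.511 -0.208  0.072] lo [ 0.484 -0.301  0.053] hi [ 0.542 -0.124  0.081]
cradle 0.92 [246. 293.  82.  71.] 1891 med [ 0.527 -0.245  0.01 ] lo [ 0.456 -0.314  0.003] hi [ 0.56  -0.159  0.064]
cradle 0.6 [129. 321.  50.  42.] 1636 med [ 0.384 -0.452  0.045] lo [ 0.337 -0.491  0.005] hi [ 0.417 -0.412  0.049]
label 0.72 [395. 203.  18.  19.] 250 med [0.642 0.152 0.082] lo [0.62  0.14  0.072] hi [0.663 0.165 0.091]
cassette 0.83 [406. 190.  57.  70.] 2455 med [0.638 0.189 0.077] lo [0.585 0.128 0.033] hi [0.68  0.295 0.103]
cassette 0.73 [130. 320.  48.  43.] 1613 med [ 0.384 -0.451  0.045] lo [ 0.337 -0.49   0.011] hi [ 0.417 -0.412  0.049]
scanner 0.84 [448. 135. 172. 200.] 19794 med [0.618 0.369 0.132] lo [0.46  0.139 0.027] hi [0.744 0.59  0.194]
media_bottle 0.8
[... 2004 characters left out ...]

beaker 0.96 [394. 182.  22.  26.] 521 med [ 0.759 -0.25   0.042] lo [ 0.718 -0.276  0.   ] hi [ 0.78  -0.216  0.086]
dishes 0.59 [464. 309.  35.  33.] 884 med [ 0.373 -0.445  0.045] lo [ 0.333 -0.489  0.   ] hi [ 0.414 -0.408  0.05 ]
slide_box 0.9 [476. 242.  37.  58.] 1676 med [ 0.578 -0.498  0.031] lo [ 0.5   -0.547  0.015] hi [ 0.657 -0.453  0.037]
tip_box 0.56 [340. 311.  50.  33.] 1322 med [ 0.368 -0.095  0.069] lo [ 0.326 -0.152  0.063] hi [ 0.408 -0.038  0.074]
marker 0.77 [434. 197.  20.  41.] 227 med [ 0.717 -0.39   0.011] lo [ 0.659 -0.41  -0.001] hi [ 0.778 -0.37   0.018]
tray 0.95 [274. 168.  41.  46.] 1492 med [0.803 0.107 0.003] lo [ 0.734  0.056 -0.003] hi [0.87  0.159 0.02 ]
```

View pics/scene0.png

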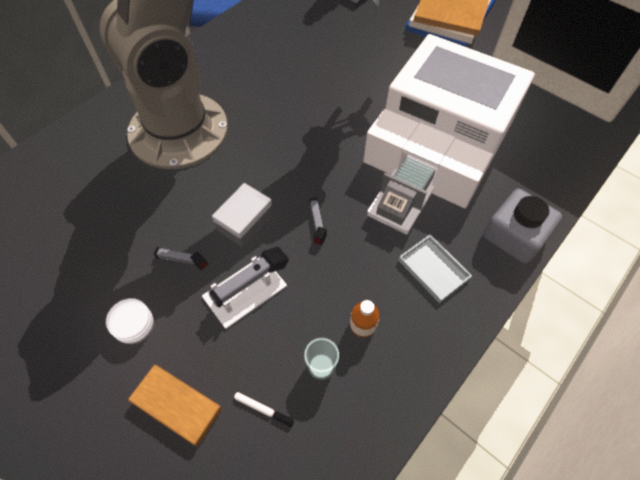

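Run:
```python
import numpy as np,cv2
from scipy.spatial import cKDTree
np.set_printoptions(precision=4,suppress=True)
A=[np.load(f"{c}0.npz") for c in("scene","top")]
P=np.vstack([a["X"].reshape(-1,3) for a in A]); C=np.vstack([a["im"].reshape(-1,3) for a in A]).astype(int)
ok=~np.isnan(P[:,0]);P=P[ok];C=C[ok]
def rect(m,n):
    r=cv2.minAreaRect((P[m][:,:2]*1000).astype(np.float32)); print(n,m.sum(),r)
x,y,z=P.T
# handle top plane
near=(abs(x-.51)<.12)&(abs(y+.22)<.14)
m=near&(z>.0695)&(z<.0765)
h=P[m][:,:2];print("handle top",m.sum(),h.mean(0)); 
vx=cv2.fitLine(h.astype(np.float32),cv2.DIST_HUBER,0,.001,.001).ravel();print("line",vx,np.degrees(np.arctan2(vx[1],vx[0])))
d=vx[:2];t=(h-vx[2:])@d;n=(h-vx[2:])@[-d[1],d[0]];print("t",np.percentile(t,[0,1,5,50,95,99,100]),"n",np.percentile(n,[1,5,50,95,99]))
m=near&(z>.005)&(z<.014);rect(m,"base")
for b in np.arange(-.16,.16,.01):
    q=near&(abs((P[:,:2]-vx[2:])@d-b)<.005)&(z>.048)&(abs((P[:,:2]-vx[2:])@[-d[1],d[0]])<.03)
    if q.sum():print(round(b,3),q.sum(),np.percentile(z[q],[50,95,99]),C[q].mean(0))
# scanner top
m=(z>.180)&(z<.2)&(y>.1);rect(m,"scanner top")
m=(z>.112)&(z<.122)&(y>.1);rect(m,"front section top")
# shelf
m=(z>.026)&(z<.034)&(abs(x-.63)<.13)&(abs(y-.2)<.15);rect(m,"shelf")
m=(abs(x-.63)<.1)&(abs(y-.2)<.14)&(z>.1005)&(z<.106);rect(m,"flange top")
```

```text
handle top 1608 [ 0.4896 -0.2061]
line [ 0.0901  0.9959  0.5045 -0.215 ] 84.83312
t [-0.0919 -0.0887 -0.0817  0.0073  0.0984  0.1195  0.1252] n [-0.0293 -0.0195  0.0018  0.1156  0.122 ]
base 2705 ((508.086181640625, -219.6964874267578), (276.09832763671875, 235.59786987304688), 89.76933288574219)
-0.09 92 [0.0707 0.0751 0.0762] [84.5761 80.9457 82.8043]
-0.08 140 [0.0716 0.0755 0.078 ] [75.     71.1214 73.9143]
-0.07 171 [0.0698 0.0741 0.0766] [151.7778 147.5906 151.0117]
-0.06 124 [0.0713 0.0751 0.0756] [147.0806 143.1048 147.8871]
-0.05 119 [0.0712 0.0766 0.0784] [145.2857 141.0336 145.8403]
-0.04 118 [0.0717 0.0757 0.0778] [145.8729 142.2458 147.2034]
-0.03 117 [0.0711 0.0759 0.0773] [145.5897 141.5983 146.6667]
-0.02 117 [0.0717 0.0758 0.0781] [144.7436 140.7863 145.9231]
-0.01 118 [0.0721 0.0753 0.0785] [146.0593 142.3136 147.2881]
0.0 115 [0.0715 0.0756 0.0778] [145.6261 141.9478 146.8348]
0.01 114 [0.0715 0.0756 0.0776] [144.7895 141.386  146.2719]
0.02 114 [0.0716 0.0761 0.0773] [126.0439 122.8509 127.4211]
0.03 131 [0.0713 0.0771 0.0779] [113.3817 110.0229 113.2748]
0.04 145
[... 172 characters left out ...]
0.07 129 [0.0772 0.0815 0.0826] [48.7907 46.938  49.124 ]
0.08 124 [0.0717 0.0761 0.078 ] [43.7823 41.7903 44.2177]
0.09 116 [0.0659 0.0706 0.0726] [43.3966 41.5086 43.8707]
0.1 57 [0.0614 0.0657 0.0672] [47.1228 45.5439 47.9123]
scanner top 19598 ((630.042724609375, 617.170654296875), (620.1046142578125, 374.43035888671875), 68.31956481933594)
front section top 9344 ((672.0289916992188, 549.8677978515625), (515.2022094726562, 585.0980834960938), 1.668492078781128)
shelf 1114 ((639.0465087890625, 236.14804077148438), (260.4414978027344, 222.41590881347656), 10.869831085205078)
flange top 318 ((638.801513671875, 228.99307250976562), (202.55125427246094, 113.75894927978516), 9.620499610900879)
```

Scene picture: the large reader lies in its cradle at about (250,277), head up-right at (278,260). The small readers at (317,222) and (180,258) are look-alikes. The cassette's label is at (395,203) on the scanner's shelf, and the tray, bottle and beaker stand to its right.

```bash
python3 - <<'E'
import numpy as np,cv2
np.set_printoptions(precision=4,suppress=True)
for c in("scene","top"):
    a=np.load(f"{c}0.npz");X=a["X"];P=X.reshape(-1,3);C=a["im"].reshape(-1,3).astype(int)
    ok=~np.isnan(P[:,0]);P=P[ok];C=C[ok];x,y,z=P.T;g=C.mean(1)
    print(c)
    def rect(m,n):
        p=P[m][:,:2]
        # biggest cluster
        I=np.zeros((1200,1200),np.uint8);ij=(p*500+[100,500]).astype(int);I[ij[:,0],ij[:,1]]=1
        I=cv2.dilate(I,np.ones((5,5)));_,L,S,_=cv2.connectedComponentsWithStats(I);k=1+S[1:,4].argmax()
        p=p[L[ij[:,0],ij[:,1]]==k]
        r=cv2.minAreaRect((p*1000).astype(np.float32));print(n,len(p),np.round(r[0],1),np.round(r[1],1),round(r[2],2), p.mean(0));return p
    near=(abs(x-.51)<.06)&(y>-.34)&(y<-.08)
    rect(near&(z>.065)&(z<.079)&(g>60),"handle")
    rect(near&(z>.053),"reader")
    rect((abs(x-.51)<.1)&(y>-.36)&(y<-.08)&(z>.004)&(z<.016)&(g>100),"base")
    ok=(y>.1)&(x>.35)&(x<.8)
    rect(ok&(z>.183)&(z<.2),"top"); rect(ok&(z>.110)&(z<.125),"front")
    rect(ok&(z>.025)&(z<.036)&(g>70)&(y<.3),"shelf")
    rect(ok&(z>.098)&(z<.108)&(y<.32),"flange")
    near=(abs(x-.64)<.08)&(y>.1)&(y<.2)
    rect(near&(z>.060)&(z<.098)&(y<.19),"slope")
    q=near&(z>.066)&(z<.095)&(abs((P-[.64,.152,.08])[:,1])<.03)&(abs(x-.64)<.03)
    Q=P[q];Q0=np.median(Q,0);
    for _ in range(4):
        U=np.linalg.svd(Q-Q.mean(0),full_matrices=False)[2][2];Q=Q[abs((Q-Q.mean(0))@U)<.004]
    print("slope n",U,len(Q),Q.mean(0),"elev",np.degrees(np.arcsin(abs(U[2]))),"az",np.degrees(np.arctan2(U[1],U[0])))
    w=near&(z>.06)&(z<.1)&(g>np.percentile(g[q],50)); 
    f=near&(z>.036)&(z<.058)&(abs(x-.64)<.05)&(y<.16);rect(f,"endface")
    F=P[f]; print(np.percentile(F,[5,50,95],axis=0))
E
python3 - <<'E'
import cv2
a=cv2.imread('pics/scene0.png')
A=a[150:245,340:460];B=a[235:330,190:310]
cv2.imwrite('pics/c1.png',cv2.resize(cv2.hconcat([A,B]),(800,317),interpolation=cv2.INTER_CUBIC))
E
```

```text
scene
handle 874 [ 502.8 -233.8] [146.6  56.6] 79.44 [ 0.5047 -0.2328]
reader 1589 [ 506.6 -210.9] [193.2  57.5] 79.39 [ 0.5108 -0.2127]
base 1570 [ 503.  -230.3] [170.6 104.2] 79.39 [ 0.5244 -0.2433]
top 7953 [581.4 494. ] [298.5 244.6] 10.14 [0.5885 0.4848]
front 4181 [609.7 328.7] [300.6 109.7] 10.44 [0.6156 0.3283]
shelf 644 [652.9 210.9] [216.  128.7] 75.09 [0.6579 0.1845]
flange 264 [618.8 279.9] [298.4   8.6] 9.69 [0.626  0.2805]
slope 871 [628.2 160.4] [92.2 70. ] 8.94 [0.6372 0.1574]
slope n [-0.0996  0.592  -0.7997] 451 [0.6399 0.1525 0.081 ] elev 53.104604241588525 az 99.54998670803879
endface 150 [646.9 132.5] [72.4 23.2] 24.07 [0.6465 0.1316]
[[0.6144 0.1246 0.0372]
 [0.6473 0.1311 0.0463]
 [0.6774 0.1405 0.0569]]
top
handle 541 [ 504.  -225.5] [162.4  56.1] 78.11 [ 0.5012 -0.2292]
reader 904 [ 505.6 -210.4] [192.6  56.4] 79.16 [ 0.5056 -0.2051]
base 601 [ 471.1 -223.8] [171.1  37.8] 79.43 [ 0.4693 -0.2245]
top 9841 [579.2 493.8] [299.2 242.3] 10.04 [0.5761 0.4934]
front 3840 [606.5 341.2] [301.5 129.4] 9.78 [0.6052 0.3285]
shelf 470 [617.3 203.3] [125.  189.2] 25.47 [0.6105 0.1895]
flange 166 [632.1 186.9] [110.1  31.3] 9.45 [0.6309 0.1923]
slope 508 [625.7 159.2] [96.4 62.7] 2.21 [0.633  0.1593]
slope n [-0.1096  0.5831 -0.805 ] 247 [0.6397 0.1543 0.0811] elev 53.60952807846147 az 100.64577953613316
endface 18 [607.9 138.8] [14.7 38.4] 36.11 [0.608  0.1407]
[[0.6027 0.1252 0.0372]
 [0.6105 0.1341 0.0458]
 [0.6769 0.1574 0.057 ]]
```

View pics/c1.png

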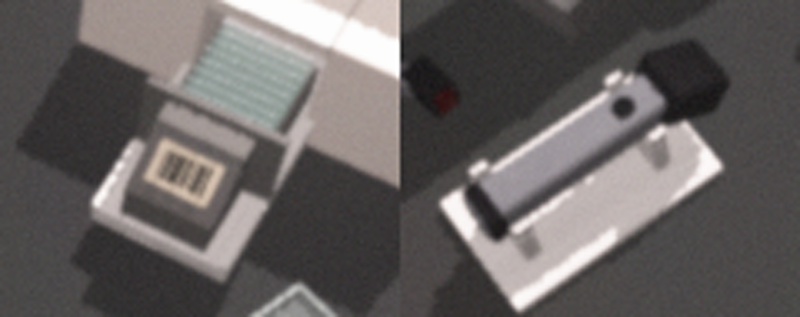

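Crop: the label is on the cassette slope, square to the shelf, and the reader lies straight in its saddles, aligned with the cradle base (yaw about 79.4°). The geometry agrees in both views, so I'm planning poses now.

```bash
cat >> h.py <<'E'
from scipy.spatial.transform import Rotation as Ro
D=np.radians
SEAT=np.array([.5025,-.2305,.045]); YAW=D(79.4); SY=D(100.0)
SC=np.array([.5892,.4448,0]); INW=np.array([np.cos(SY),np.sin(SY),0])
LAB=np.array([.640,.1522,.0808]); NL=np.array([-np.cos(D(52))*INW[0],-np.cos(D(52))*INW[1],np.sin(D(52))])
FLIP=1
def tool(Rr,org,gx=.015,gz=.014):
    """TCP pose gripping the reader with rotation Rr at origin org"""
    Rt=Rr*Ro.from_matrix(np.diag([-1.,1,-1]) if FLIP else np.diag([1.,-1,-1]))
    return org+Rr.apply([gx,0,gz])+.019*Rt.apply([0,0,1]), Rt.as_quat()
R0=Ro.from_euler('z',YAW)
R1=Ro.from_euler('z',SY)*Ro.from_euler('y',D(22))
def scan(dist): return LAB+dist*NL-R1.apply([.112,0,-.001])
GP,GQ=tool(R0,SEAT); SP,SQ=tool(R1,scan(.07)); AP,AQ=tool(R1,scan(.13))
UP=np.array([0,0,1.])
E
python3 - <<'E'
import h; from h import *
np.set_printoptions(precision=3,suppress=True)
o=arm.get_obs();print(o["time_s"],o["tcp_pos"],o["ee_rot"])
for F in (0,1):
    h.FLIP=F
    for n,(p,q) in dict(g=tool(R0,SEAT),gup=tool(R0,SEAT+.2*UP),s=tool(R1,scan(.07)),a=tool(R1,scan(.13))).items(): print(F,n,p,q,arm.ik(p,q))
E
```

```text
1.4 [0.261 0.622 0.205] [ 0.198  0.98  -0.    -0.   ]
0 g [ 0.505 -0.216  0.04 ] [0.769 0.639 0.    0.   ] [-0.484  0.725  1.065  2.063 -0.852  0.881  0.895]
0 gup [ 0.505 -0.216  0.24 ] [0.769 0.639 0.    0.   ] [-0.662  0.388  1.225  1.893 -0.402  1.143  0.527]
0 s [0.663 0.02  0.169] [ 0.631  0.752 -0.123  0.146] [-0.822  0.541  0.683  1.734  0.063  0.986 -0.071]
0 a [ 0.67  -0.017  0.216] [ 0.631  0.752 -0.123  0.146] [-0.79   0.492  0.713  1.696  0.08   1.049 -0.006]
1 g [ 0.505 -0.216  0.04 ] [-0.639  0.769  0.     0.   ] [-0.544  0.843  1.203  2.065 -0.989  0.986 -2.127]
1 gup [ 0.505 -0.216  0.24 ] [-0.639  0.769  0.     0.   ] [-0.665  0.392  1.232  1.893 -0.407  1.145 -2.609]
1 s [0.663 0.02  0.169] [-0.752  0.631 -0.146 -0.123] [ 0.368  0.672 -1.029  1.658  0.926  1.416  2.415]
1 a [ 0.67  -0.017  0.216] [-0.752  0.631 -0.146 -0.123] [ 0.428  0.612 -1.028  1.619  0.88   1.439  2.527]
```

```bash
sed -i 's/^FLIP=1/FLIP=0/' h.py
python3 - <<'E'
from h import *
np.set_printoptions(precision=3,suppress=True)
o=arm.get_obs()
arm.move_linear(o["tcp_pos"]+.13*UP,v=.25)
arm.move_ptp(GP+.2*UP,GQ)
arm.grip(.08)
arm.move_linear(GP+.06*UP,GQ,v=.25)
o=arm.get_obs();print(o["time_s"],o["tcp_pos"],o["joint_positions"])
s=arm.snapshot("scene");save("pre",s["image"][180:360,150:390].repeat(3,0).repeat(3,1))
E
```

```text
6.3 [ 0.506 -0.216  0.101] [-0.488  0.561  1.036  2.025 -0.619  0.908  0.7  ]
```

View pics/pre.png

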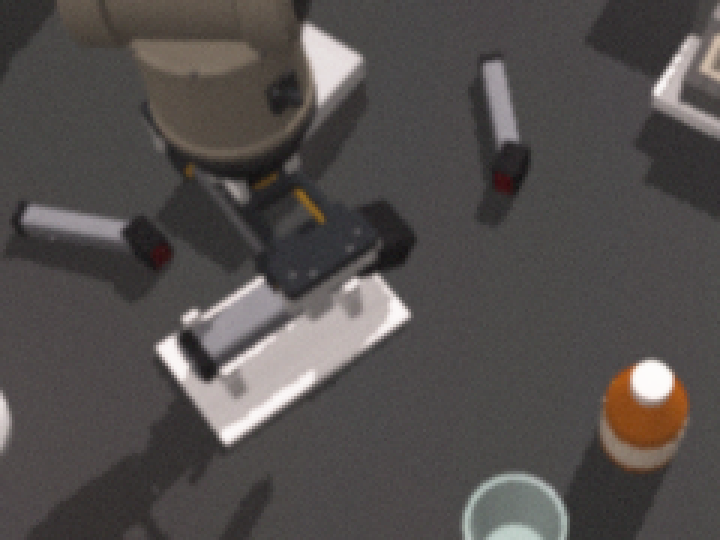

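The open jaws straddle the handle mid-way between the saddles, at about (310,285) in the crop. Next I grasp, lift and go to the approach pose.

Run:
```python
from h import *
np.set_printoptions(precision=4,suppress=True)
print(arm.move_linear(GP,GQ,v=.12,contact_N=12))
arm.grip(.0,35); o=arm.get_obs();print("w",o["width"],o["tcp_pos"],o["time_s"],o["wrist_force"])
arm.move_linear(GP+.16*UP,GQ,v=.2)
o=arm.get_obs();print("w",o["width"],o["wrist_force"])
arm.move_ptp(AP,AQ); arm.move_linear(SP,SQ,v=.08)
o=arm.get_obs();print("w",o["width"],o["tcp_pos"]-SP,o["time_s"],o["joint_positions"])
s=arm.snapshot("scene");save("scan",s["image"][100:280,290:530].repeat(3,0).repeat(3,1));X=cloud(s);np.savez("scan_s.npz",X=X,im=s["image"])
t=arm.snapshot("top");XT=cloud(t);np.savez("scan_t.npz",X=XT,im=t["image"])
# compare observed points with reader frame: top of handle at z=28
for n,Y in(("scene",X),("top",XT)):
    L=R1.inv().apply(Y.reshape(-1,3)-scan(.07));L=L[~np.isnan(L[:,0])]
    h=L[(abs(L[:,1])<.012)&(L[:,0]>-.07)&(L[:,0]<-.02)&(abs(L[:,2]-.028)<.02)]
    print(n,len(h),"top z",np.median(h[:,2]) if len(h) else None, "slope",np.polyfit(h[:,0],h[:,2],1) if len(h)>9 else None)
    b=L[(abs(L[:,1])<.04)&(L[:,0]>-.11)&(L[:,0]<-.02)&(L[:,2]>.018)&(L[:,2]<.045)]
    if len(b):print(" x min",np.percentile(b[:,0],[0,2]),"y",np.percentile(b[:,1],[1,50,99]))
```

```text
False
w 0.03171379614578042 [ 0.5052 -0.2157  0.04  ] 7.8 [-1.5844  1.7208  1.0144]
w 0.031530011090088524 [ 0.2114 -0.0201 -2.577 ]
w 0.031276711167449275 [ 0.0002 -0.0004  0.0004] 10.675 [-1.0511  0.7335  1.1061  1.7459 -0.3102  0.9952  0.2554]
scene 177 top z 0.027985207077383733 slope [-0.013   0.0273]
 x min [-0.0809 -0.0787] y [-0.0176 -0.0026  0.0146]
top 158 top z 0.027359358997898847 slope [-0.0114  0.0267]
 x min [-0.0773 -0.0764] y [-0.0156  0.0012  0.0165]
```

View pics/scan.png

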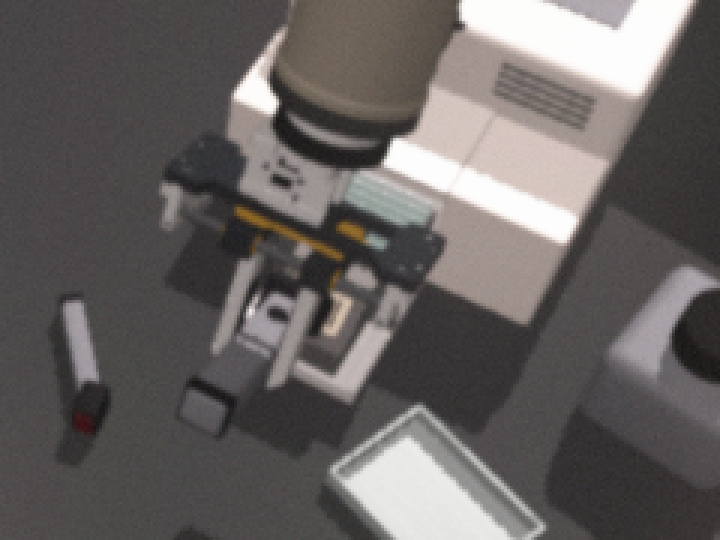

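The reader is held as planned, with its handle top, tail end and side offset all within about 3 mm. It points at the label at about (340,310) in the crop. I hold there, then return it.

Run:
```python
from h import *
np.set_printoptions(precision=4,suppress=True)
arm.wait(2.0)
arm.move_linear(AP,AQ,v=.1)
arm.move_ptp(GP+.16*UP,GQ)
arm.move_linear(GP+.04*UP,GQ,v=.12)
print(arm.move_linear(GP+.001*UP,GQ,v=.04,contact_N=10))
o=arm.get_obs();print(o["tcp_pos"]-GP,o["wrist_force"],o["time_s"])
arm.grip(.08); arm.wait(.3)
arm.move_linear(GP+.15*UP,GQ,v=.2)
arm.move_ptp(GP+.25*UP+[0.05,.12,0],GQ)
s=arm.snapshot("scene");t=arm.snapshot("top");print(arm.get_obs()["time_s"])
save("back",s["image"][180:360,150:390].repeat(3,0).repeat(3,1))
for n,q in(("scene",s),("top",t)):
    P=cloud(q).reshape(-1,3);x,y,z=P.T
    m=(abs(x-.51)<.06)&(y>-.34)&(y<-.08)&(z>.053)&(z<.1)
    print(n,cv2.minAreaRect((P[m][:,:2]*1000).astype(np.float32)))
    L=R0.inv().apply(P-SEAT);m=(abs(L[:,1])<.012)&(abs(L[:,0])<.065)&(abs(L[:,2]-.028)<.02)
    print(np.median(L[m][:,2]),np.polyfit(L[m][:,0],L[m][:,2],1))
```

```text
False
[ 0.0001 -0.0001  0.0012] [ 0.0315  0.0982 -2.6979] 16.825
19.7
scene ((507.31439208984375, -210.63031005859375), (194.19593811035156, 57.3685302734375), 79.50506591796875)
0.0276771347546821 [0.0055 0.0277]
top ((494.6308288574219, -238.38389587402344), (136.14590454101562, 55.758567810058594), 86.02783203125)
0.026637175702420218 [0.001  0.0266]
```

View pics/back.png

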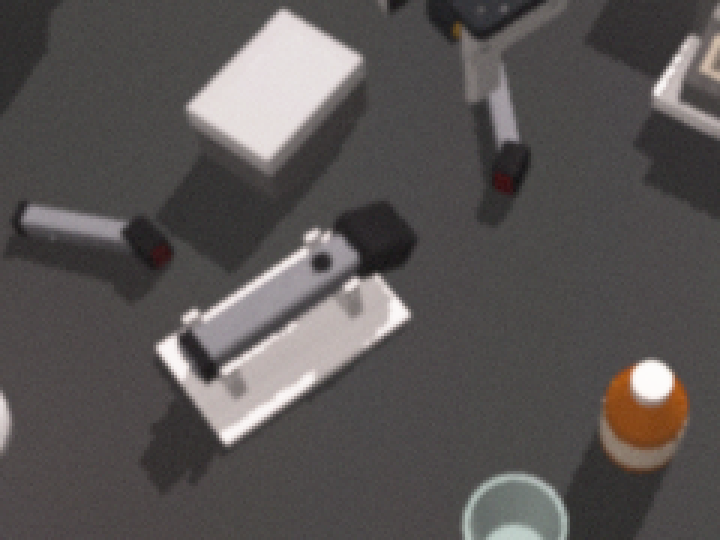

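The reader is back: its footprint is within 1 mm of the original, and it sits level. Now I push the cassette.

```bash
cat >> h.py <<'E'
SX,SYV=INW,np.cross([0,0,-1.],INW)
PQs=[Ro.from_matrix(np.c_[k*INW,np.cross([0,0,-1.],k*INW),[0,0,-1.]]).as_quat() for k in(1,-1)]
def pp(s,z): return SC+s*INW+z*UP
E
python3 - <<'E'
from h import *
np.set_printoptions(precision=4,suppress=True)
q0=np.array(arm.get_obs()["joint_positions"])
S=[(arm.ik(pp(-.37,.2),q),q) for q in PQs]; S=[(np.abs(np.array(j)-q0).max(),tuple(q)) for j,q in S if j is not None]; PQ=np.array(min(S)[1])
arm.grip(0,20)
arm.move_ptp(pp(-.38,.2),PQ); arm.move_linear(pp(-.38,.045),PQ,v=.15)
c=arm.move_linear(pp(-.232,.045),PQ,v=.04,contact_N=12)
o=arm.get_obs();print(c,"s",(o["tcp_pos"]-SC)@INW,o["tcp_pos"],o["wrist_force"],o["time_s"])
arm.wait(.3)
arm.move_linear(pp(-.37,.045),PQ,v=.12); arm.move_linear(pp(-.37,.25),PQ,v=.2)
arm.move_ptp(pp(-.5,.3),PQ)
s=arm.snapshot("scene");t=arm.snapshot("top");print(arm.get_obs()["time_s"])
save("home",s["image"][100:280,290:530].repeat(3,0).repeat(3,1))
for n,q in(("scene",s),("top",t)):
    X=cloud(q);P=X.reshape(-1,3);L=P-SC;a=L@INW;l=L@np.cross(UP,INW);z=P[:,2]
    m=(abs(l)<.025)&(z>.066)&(z<.095)&(a<-.175)&(a>-.34)
    print(n,m.sum(),"slope centre s (start -.297, home .-.2205):",np.median(a[m]-(z[m]-.0805)*45/35))
    m=(abs(l)<.06)&(z>.098)&(z<.107)&(a<-.15)&(a>-.3);print("flange s",np.percentile(a[m],[5,50,95]) if m.any() else 0)
    m=(abs(l)<.14)&(abs(l)>.07)&(z>.05)&(z<.11)&(a<-.15)&(a>-.2);print("front s",np.median(a[m]) if m.any() else 0)
E
```

```text
True s -0.25024171291295644 [0.6325 0.1983 0.0447] [ 1.8501 -1.8575  2.0599] 25.8083
29.1417
scene 35 slope centre s (start -.297, home .-.2205): -0.219841992384998
flange s [-0.1907 -0.1743 -0.1662]
front s -0.16825594420410075
top 263 slope centre s (start -.297, home .-.2205): -0.21745928612633608
flange s [-0.1975 -0.1754 -0.1677]
front s -0.1680553661062238
```

View pics/home.png

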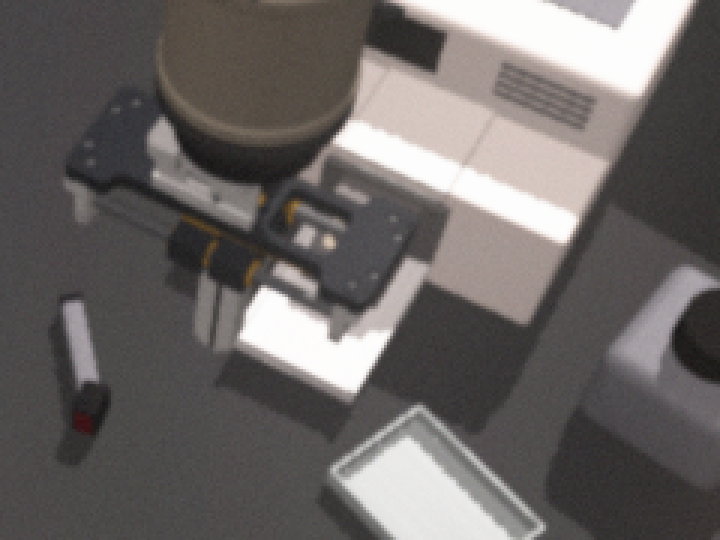

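The cassette looks home: the push stopped on contact at s = -0.250 m, where I predicted -0.251, and the flange is at the front. There is time for one firmer confirming push and a final check of everything.

Run:
```python
from h import *
np.set_printoptions(precision=4,suppress=True)
PQ=np.array(arm.get_obs()["ee_rot"])
arm.move_linear(pp(-.37,.2),PQ,v=.25); arm.move_linear(pp(-.37,.045),PQ,v=.2); arm.move_linear(pp(-.27,.045),PQ,v=.12)
c=arm.move_linear(pp(-.232,.045),PQ,v=.02,contact_N=20)
o=arm.get_obs();print(c,"s",(o["tcp_pos"]-SC)@INW,o["wrist_force"])
arm.move_linear(pp(-.37,.045),PQ,v=.12); arm.move_linear(pp(-.37,.25),PQ,v=.2)
arm.move_ptp([.35,.15,.4],PQ); arm.wait(.5)
s=arm.snapshot("scene");save("end",s["image"]);X=cloud(s);P=X.reshape(-1,3)
A=np.load("scene0.npz")["X"]
for n in ["media_bottle","beaker","dishes","slide_box","tip_box","marker","tray"]:
    d=arm.silhouettes(n,"scene")
    if d: print(n,round(d[0]["p"],2),np.round(d[0]["box"]),np.nanmedian(X[d[0]["pixels"]],0))
L=P-SC;a=L@INW;l=L@np.cross(UP,INW);z=P[:,2]
m=(abs(l)<.025)&(z>.066)&(z<.095)&(a<-.175)&(a>-.34);print("slope s",m.sum(),np.median(a[m]-(z[m]-.0805)*45/35))
x,y,_=P.T;m=(abs(x-.51)<.06)&(y>-.34)&(y<-.08)&(z>.053)&(z<.1);print(cv2.minAreaRect((P[m][:,:2]*1000).astype(np.float32)))
o=arm.get_obs();print(o["time_s"],o["wrist_force"])
```

```text
True s -0.2503326461618232 [ 0.5578 -1.3373  2.472 ]
media_bottle 0.85 [366. 321.  29.  40.] [ 0.7676 -0.1279  0.0748]
beaker 0.65 [320. 360.  36.  40.] [ 0.7466 -0.239   0.0421]
dishes 0.64 [131. 321.  47.  38.] [ 0.3838 -0.4515  0.0452]
tip_box 0.95 [243. 215.  64.  63.] [ 0.3831 -0.1053  0.0682]
marker 0.76 [264. 409.  58.  31.] [ 0.7265 -0.391   0.0127]
tray 0.87 [434. 268.  77.  60.] [0.8039 0.1089 0.0039]
slope s 399 -0.22045794310109396
((506.9264831542969, -211.15896606445312), (192.8251190185547, 57.8578987121582), 79.4463882446289)
37.5333 [-0.6445  0.3529 -1.1312]
```

View pics/end.png

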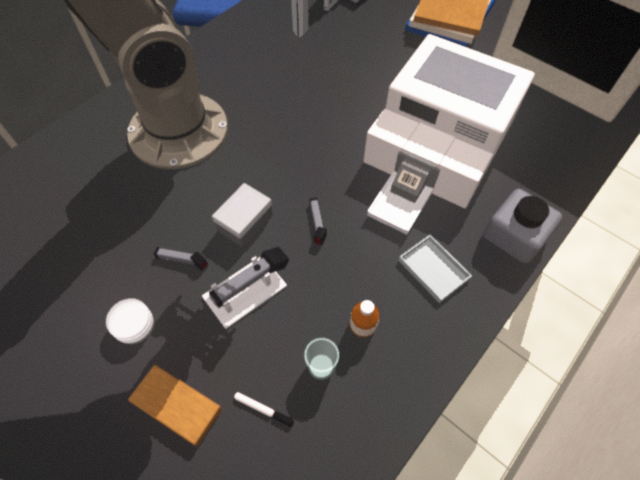

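The final picture shows the cassette home with its flange on the machine at (412,180) and the reader in its cradle at (250,277). Everything else is where it was.

```bash
python3 -c "
from station import arm
arm.sign_off()"
```

```text
the job is handed in; nothing more can be done
```

All three steps were carried out and the job is handed in; the last clock reading before that was 37.5 s of the 61 s allowed. No verdict is reported.

- **Reading the label:** I took the large reader from its cradle and held it square to the label, about 7 cm away, for 2 s. The camera put the reader within about 3 mm of the planned pose.
- **Reader back in its cradle:** its footprint is within about 1 mm and 0.1° of where it started. It sits level, and the gripper has let go.
- **Cassette home:** I pushed it in at 0.04 m/s until it hit a firm stop. A second, firmer push to 20 N stopped at the same place, to 0.1 mm. The label slope lies at the fully home position computed from the geometry, and the flange is against the machine.
- **Bystanders:** six of the seven were found again. Four are within 2 mm of their start positions in the same view. The tray and marker are unmoved to the eye, but the marker was only well detected in the other camera at the start. The network missed the slide box in the last check, though the final picture shows it in place.

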